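# Lock the garnish keeper over its cup

## Robot

A 7-joint arm with a two-finger parallel gripper is mounted at the origin on a cart in front of the work surface, level with it; the furniture and walls round the work are solid. World frame = base frame: x ahead of the robot, y to its left, z up, the work surface at z = 0. Lengths are in m, angles in rad, forces in N, time in s.
With the tool pointing down it reaches from about 0.4 to 0.85 m from the base axis. Payload 4.5 kg.
Tool frame: the origin (TCP) lies midway between the tips of the shut fingers; the grasp point (between the pads) lies 19 mm behind it; z points along the fingers, y is the line along which they close (so a half turn about z gives the same grasp; the last joint's range is limited). The gripper opens to 88 mm and grips with 3 to 60 N. Pads are 18 mm wide; open, the fingers measure 123 mm over their backs; the gripper's body (75 mm by 187 mm) begins 45 mm behind the grasp point.
Start: joints at [1.327, 0.689, -0.195, 1.565, 0.157, 0.902, -0.215], TCP at [0.171, -0.601, 0.239] pointing down, gripper open.
Joint ranges: [-3.01, 3.01], [-0.46, 2.08], [-1.47, 1.51], [0.13, 2.56], [-1, 4.14], [0.04, 2.09], [-2.66, 2.66]. Speed limits (rad/s): [2.57, 2.57, 3.14, 3.14, 3.14, 3.14, 3.14].

## Interface

Orientations are given as a unit quaternion [x, y, z, w].
In Python, from plant import r, eyes, finish_job gives the robot as it stands. The module is installed in compiled form; this text tells all that it offers.
- The arm moves only by the tool move_arm, never from a script. Its argument "motion" is a list of rows, each a list of 7 numbers: the shift along the tool's x, y, z in mm, then the turn, a rotation vector about the tool's x, y, z in degrees, then the closure, from 0 (fully open) to 1 (shut). A call has 1 to 5 rows; each row is the pose to reach, as a shift and turn from the pose commanded when the call began, along the tool's axes at that moment; what a row does not reach only later rows make up. A row lasts 1/8 s, in which the tool goes at most 62.5 mm and 10.7 degrees, less where a joint would pass 70% of its speed; a pose out of reach is approached as far as the arm can. A call with a gripper value outside its range is refused whole. The fingers move at their own pace and stop on an object; "newtons" is the grip in N (left out, the last holds). Time passes only in rows, so rows that repeat a pose let the fingers close. It gives the time, the measured TCP pose, the force, the opening and the grip force at its end, in the units of the state.
- r.get_state(): the state, without advancing time (a new reading comes with each control period).
- eyes.snapshot(name): name is "scene" or "top"; returns a dict with "frame" (420x560x3 uint8, red, green, blue), "z_map" (420x560 float32, m along the optical axis (not along the pixel's ray), 0 where there is no reading), "intrinsics" (3x3 intrinsics, pixels), "world_to_cam" (4x4, takes a point from world to camera coordinates). Camera axes: x right, y down, z forward; pixel columns grow to the right and rows downward; lengths in m; the calibration is good to about 2 mm. A picture is of the moment at which its call begins.
- finish_job(): hands the job in; it is judged then, once.
The state is a dict: "clock": time; "q": joint angles; "qd": joint speeds; "joint_torque": joint torques, N m; "tool_pos": TCP position; "eef_rot": TCP orientation; "contact_force": force on the tool from outside, world axes, zero at the start; "moment": the same for the moment, N m; "opening": opening from 0.0 (shut) to 1.0 (fully open); "finger_force": force on a finger pad.
Only numpy, scipy, OpenCV 4.12 (cv2) and the standard library are available. Lean on these libraries where they do the work, as an engineer would, in place of code of your own. Each camera call takes 0.05 s, during which the arm holds its last target. There are 200 camera calls.

## Task

Close up the garnish keeper: stand the small steel cup upright in the well of the keeper's base, lower the hollow steel cover over it so that it sits fully down on the base, then turn the cover clockwise, seen from above, until it is locked home against the stop. Let go, and leave the jigger, the glass and the bottle opener where they are.

Things in the scene. Friction and masses are not known exactly. Their poses are not given: they have to be found in the camera images.
- keeper_base: Low round steel base of the keeper, held to the worktop by a rubber suction foot; cannot move. Origin: centre of its underside, on the worktop; z up, +x to one lock mark. Plate 134 mm across, top 18 mm above the worktop. On it a ring 88 mm across, narrowing to 81 mm at its top edge, 44 mm above the worktop. Inside it the cup's well: 74 mm wide at the mouth, floor 18 mm above the worktop.
- entry_mark (a point): One of the two small dark dots on the base's plate, 61 mm from its axis, at +60 degrees (counter-clockwise seen from above) from base +x; the other dot is opposite. Outside the ring runs a bayonet flange, 100 mm across, 32 to 38 mm above the worktop, with a 70 degree gap above each dot. The cover goes straight down with its ears over the dots, within about 10 degrees.
- lock_mark (a point): One of the two small dark radial bars on the base's plate, 61 mm from its axis on base +x (the other on -x), 60 degrees clockwise of a dot. Once down, the cover turns only clockwise from the dots, over two sprung click studs in the ring's side that its lugs push in (the first few degrees are loose), to a fixed stop where its ears stand over the bars.
- cover: Upturned hollow steel shell, mouth down on the worktop: 112 mm across, 73 mm high, inside 106 mm wide and 67 mm deep, 350 g. Origin: centre of the rim's plane, z up; fully down on the base it is 18 mm above the worktop. Two bayonet lugs inside the rim, below the ears, 40 degrees wide, 93 mm apart: sideways play 2.5 mm. Set down with its lugs on the flange it sits some 18 mm too high.
- ear (a point): Middle of one of the cover's two flat ears, on the cover's +x axis, 72 mm from its centre axis, 50 mm above the rim (the other, alike, is on -x; either way round fits). Each ear reaches from 56 to 86 mm from the axis, is 16 mm wide with a round end, and spans 45 to 55 mm above the rim. 3 to 8 N sideways on one ear turns the seated cover; it stays where left.
- knob_grip (a point): Middle of the black round lifting knob on the cover's axis, 97 mm above the rim. Knob 32 mm across from 91 to 103 mm above the rim, top at 110 mm, on a 12 mm stem. It spins on the stem with slight friction: in the air the cover follows a turn of the knob, but on the base the click studs hold the cover and the knob just spins, so turn the cover by pushing an ear.
- cup: Small plain steel cup, open at the top: 65 mm across the rim, 56 mm across the foot, 57 mm high, 110 g. Stands upright on the worktop. Origin: centre of its underside, z up. Grip it from above across the rim, or by its wall with one finger inside. In the well its underside is 18 mm and its rim 75 mm above the worktop.
- jigger: Bystander: hourglass-shaped steel measure, 43 mm diameter, 73 mm high, standing on the worktop behind the keeper. Origin: centre of its underside.
- tumbler: Bystander: clear drinking glass, 78 mm diameter, 92 mm high, standing on the worktop behind the keeper. Origin: centre of its underside.
- opener: Bystander: bottle opener with black handle, 174 x 41 x 20 mm, lying in front of the keeper roughly along y. Origin: centre of its underside.
Things that resemble listed ones, but are neither listed nor needed, are in the scene too. Leave any green or orange look-alike of the cup alone.

How it is judged:
By the outcome, as a careful person would: the job done as asked, in the order asked, and still so for the second after the job is handed in, with the robot touching nothing.
It also fails if it takes over 72 s, if anything falls off the work surface, if the arm or the gripper's body presses on something with over 40 N, if the wrist force passes 120 N, or if a joint passes its speed limit or range.

## Working session

There is one attempt and no reset: what is moved stays moved. The work goes in short steps, Python scripts to look and compute and a tool call to move; the robot and the scene stay as the last step left them, time stands still between calls to the robot, and variables do not carry over. Pictures are saved under pics/ and viewed, at most 10 in all, crops included, and the job is handed in when it is done.

Besides the shell and the picture viewer there is one more tool, called after "Emit:" as name(argument=value, ...) on one line, values as JSON. move_arm: Moves the arm, as the interface text tells. Its arguments: {"type":"object","properties":{"motion":{"type":"array","items":{"type":"array","items":{"type":"number"}}},"newtons":{"type":"number"}},"required":["motion"]}

```bash
mkdir -p pics; cat > h.py <<'E'
import numpy as np, cv2
from plant import r, eyes, finish_job
from scipy.spatial.transform import Rotation as R
def snap(n,f=None):
    s=eyes.snapshot(n)
    if f: cv2.imwrite('pics/'+f,s['frame'][:,:,::-1])
    return s
def world(s):
    K=s['intrinsics'];z=s['z_map'];v,u=np.mgrid[:z.shape[0],:z.shape[1]]
    P=np.stack([(u-K[0,2])/K[0,0]*z,(v-K[1,2])/K[1,1]*z,z,np.ones_like(z)],-1)
    return (P@np.linalg.inv(s['world_to_cam']).T)[...,:3]
def onplane(s,u,v,h):
    T=np.linalg.inv(s['world_to_cam']);d=T[:3,:3]@np.linalg.inv(s['intrinsics'])@[u,v,1];c=T[:3,3]
    return (c+d*(h-c[2])/d[2]).round(4)
def state():
    s=r.get_state();print(s['clock'],np.round(s['tool_pos'],4),R.from_quat(s['eef_rot']).as_matrix().round(3).tolist(),np.round(s['contact_force'],1),s['opening'],s['finger_force']);return s
def totool(p):
    s=r.get_state();return (R.from_quat(s['eef_rot']).inv().apply(np.array(p)-s['tool_pos'])*1000).round(1)
E
python3 - <<'E'
from h import *
a=snap('scene','s0.png');b=snap('top','t0.png')
im=np.hstack([a['frame'],b['frame']])
state()
for s in(a,b):print(s['intrinsics'].round(1).tolist(),np.linalg.inv(s['world_to_cam']).round(3).tolist())
E
```

```text
0.1 [ 0.1712 -0.6005  0.238 ] [[0.962, 0.274, -0.001], [0.274, -0.962, 0.001], [-0.0, -0.002, -1.0]] [0.3 0.6 0.9] 1.0030180960202004 0.0
[[410.0, 0.0, 282.7], [0.0, 410.0, 206.4], [0.0, 0.0, 1.0]] [[-0.906, -0.296, 0.302, 0.265], [-0.422, 0.655, -0.627, 0.628], [-0.012, -0.696, -0.718, 0.776], [0.0, 0.0, 0.0, 1.0]]
[[384.1, 0.0, 281.8], [0.0, 384.1, 204.7], [0.0, 0.0, 1.0]] [[0.005, -0.99, 0.141, 0.421], [-1.0, -0.006, -0.005, 0.041], [0.006, -0.141, -0.99, 1.141], [0.0, 0.0, 0.0, 1.0]]
```

View pics/s0.png

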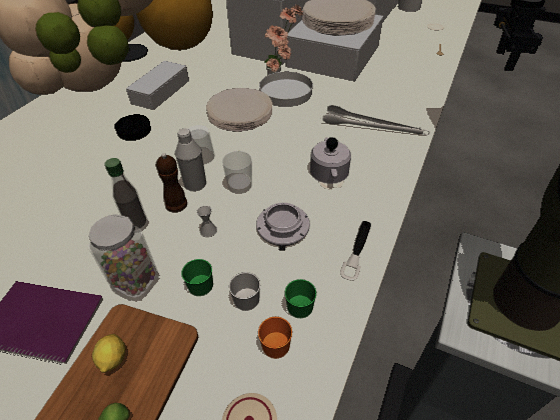

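View pics/t0.png

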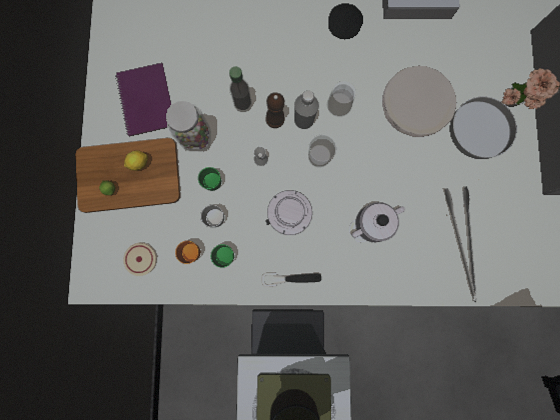

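The scene view shows the base at about (283,224), the cover at (330,160) and the steel cup at (245,291). In the top view the base is at (290,212), the cover at (379,221) and the cup at (213,216), with coloured look-alikes around the cup.

```bash
python3 - <<'E'
from h import *
a=snap('scene');b=snap('top')
# enlarge: base (top), cover(top), cup(top), base (scene)
def c(s,u,v,w,h,k): 
    return cv2.convertScaleAbs(cv2.resize(s['frame'][v:v+h,u:u+w,::-1],(w*k,h*k),interpolation=cv2.INTER_CUBIC),alpha=1.3)
top=np.hstack([c(b,260,182,66,60,6),c(b,346,192,66,60,6)])
bot=np.hstack([c(a,250,196,66,40,6),c(b,180,192,66,40,6)])
cv2.imwrite('pics/c0.png',np.vstack([top,bot])[:600])
for n,s in(('s',a),('t',b)):
    W=world(s)
    print(n,W[200:250,180:250].reshape(-1,3)[:,2].max() )
W=world(b)
print('heights base',W[212,290],'cover knob',W[221,382],'cup',W[216,213])
for nm,(u0,u1,v0,v1),lo,hi in(('cup',(195,232,198,235),.045,.07),('basering',(265,316,188,237),.036,.06),('covertop',(355,405,195,245),.06,.085),('knob',(355,405,195,245),.09,.13)):
  for s,k in((b,'t'),):
    w=W[v0:v1,u0:u1].reshape(-1,3);m=w[(w[:,2]>lo)&(w[:,2]<hi)]
    if len(m)>4:
      (x,y),rr=cv2.minEnclosingCircle((m[:,:2]*1000).astype(np.float32));print(nm,len(m),x,y,rr,m.mean(0))
E
```

```text
s 0.7763288503579285
t 1.1412695260659524
heights base [0.55958939 0.01074144 0.01893585] cover knob [ 0.52551374 -0.23586937  0.10774349] cup [0.54814416 0.23943105 0.00386061]
cup 94 543.7421875 235.0433349609375 32.64664840698242 [0.54688319 0.24166758 0.05568153]
basering 306 559.9905395507812 12.987943649291992 50.201053619384766 [0.55791049 0.01309991 0.04178234]
covertop 1092 532.6781616210938 -249.32977294921875 66.39990234375 [ 0.52885164 -0.2353349   0.0705185 ]
knob 117 529.6478271484375 -237.66470336914062 16.11811065673828 [ 0.52905163 -0.23629191  0.10791874]
```

View pics/c0.png

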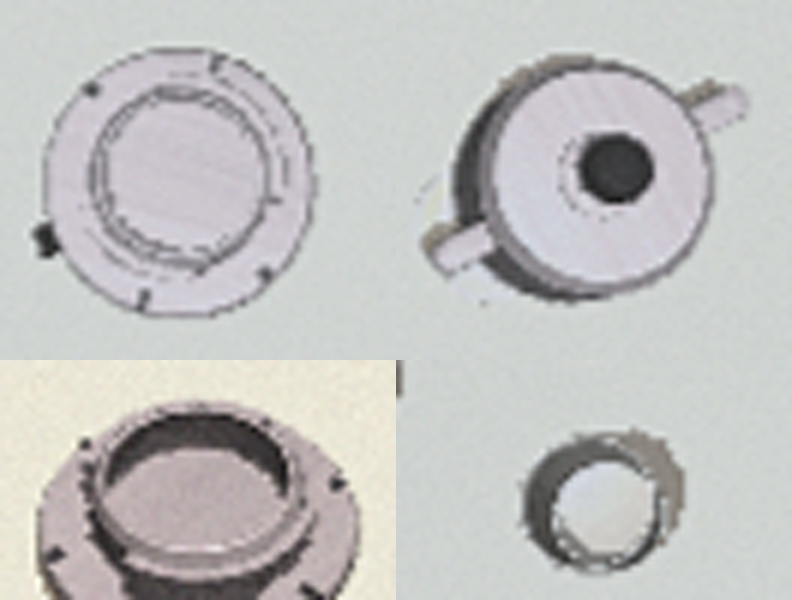

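The crop shows the base's bars at top-view pixels (295.8,192.5) and (284,232), and its dots at (275.5,196.8) and (304.2,227.7). The cover's ears run from (402.8,208.7) to (353,233.7), the knob is at (382.7,220), and the cup rim is centred near (213.5,216).

```bash
python3 - <<'E'
from h import *
b=snap('top');a=snap('scene')
P=lambda u,v,h:onplane(b,u,v,h)
bars=[P(295.8,192.5,.018),P(284,232,.018)];dots=[P(275.5,196.8,.018),P(304.2,227.7,.018)]
print('bars',bars,'dots',dots)
ang=lambda p,q:np.degrees(np.arctan2(*(p-q)[1::-1]))
print('base c',sum(bars)/2,sum(dots)/2,'plate',P(290.1,212.3,.018),'bar ang',ang(*bars),'dot ang',ang(*dots))
e=[P(402.8,208.7,.05),P(353,233.7,.05)];print('ears',e,'mid',sum(e)/2,ang(*e))
print('knob',P(382.7,220,.11),'cup',P(213.5,216,.057))
W=world(a)
for nm,(u0,u1,v0,v1),lo,hi in(('cup',(226,264,266,312),.050,.065),('ring',(255,312,195,245),.0405,.05),('knob',(318,345,130,155),.1,.12)):
    w=W[v0:v1,u0:u1].reshape(-1,3);m=w[(w[:,2]>lo)&(w[:,2]<hi)]
    (x,y),rr=cv2.minEnclosingCircle((m[:,:2]*1000).astype(np.float32));print('scene',nm,len(m),x,y,rr,m.mean(0))
state()
E
```

```text
bars [array([ 0.6181, -0.0064,  0.018 ]), array([0.5007, 0.0281, 0.018 ])] dots [array([0.6048, 0.0538, 0.018 ]), array([ 0.5136, -0.031 ,  0.018 ])]
base c [0.5594  0.01085 0.018  ] [0.5592 0.0114 0.018 ] plate [0.5588 0.0104 0.018 ] bar ang -16.376328191227632 dot ang 42.91743472026909
ears [array([ 0.5672, -0.3123,  0.05  ]), array([ 0.4946, -0.1676,  0.05  ])] mid [ 0.5309  -0.23995  0.05   ] -63.355811056240135
knob [ 0.528  -0.2372  0.11  ] cup [0.5422 0.2288 0.057 ]
scene cup 175 544.5813598632812 236.9509735107422 33.26836013793945 [0.5463842  0.23439718 0.05444606]
scene ring 132 560.942138671875 18.572778701782227 43.77765655517578 [0.55721151 0.02578233 0.0426362 ]
scene knob 78 530.6696166992188 -235.6214141845703 15.786754608154297 [ 0.52980068 -0.23227653  0.10596667]
0.3 [ 0.1713 -0.6009  0.2385] [[0.962, 0.274, -0.0], [0.274, -0.962, 0.001], [-0.0, -0.001, -1.0]] [ 0.9 -0.2 -0.1] 0.9968841499658468 0.0
```

Emit:
move_arm(motion=[[60,-18,0,0,0,0,0],[120,-37,0,0,0,0,0],[180,-55,0,0,0,0,0],[230,-70,0,0,0,0,0],[262,-81,0,0,0,0,0]])

```text
clock: 0.92
tool_pos: [0.4043, -0.4488, 0.2388]
eef_rot: [0.99, 0.14, 0.001, -0.0]
contact_force: [-0.1, -0.3, 0.2]
opening: 0.999
finger_force: 0.0
```

Emit:
move_arm(motion=[[27,-52,0,0,0,0,0],[54,-104,0,0,0,0,0],[81,-156,0,0,0,0,0],[108,-208,0,0,0,0,0],[135,-258,0,0,0,0,0]])

```text
clock: 1.55
tool_pos: [0.4606, -0.1643, 0.2389]
eef_rot: [0.99, 0.139, 0.0, 0.0]
contact_force: [0.6, 0.4, 0.0]
opening: 0.997
finger_force: 0.0
```

Emit:
move_arm(motion=[[27,-52,0,0,0,0,0],[54,-104,0,0,0,0,0],[81,-156,0,0,0,0,0],[108,-208,0,0,0,0,0],[135,-258,0,0,0,0,0]])

```text
clock: 2.17
tool_pos: [0.5196, 0.121, 0.2388]
eef_rot: [0.99, 0.139, 0.0, 0.0]
contact_force: [0.5, -0.6, 0.5]
opening: 1.001
finger_force: 0.0
```

```bash
python3 - <<'E'
from h import *
s=state();print(np.round(s['q'],2),totool([.5435,.235,.1]))
E
```

```text
2.175 [0.5196 0.121  0.2388] [[0.962, 0.275, 0.001], [0.275, -0.962, -0.0], [0.0, 0.0, -1.0]] [ 0.5 -0.6  0.5] 1.000518214802774 0.0
[-0.25  0.57 -0.1   1.85  0.08  0.73 -1.69] [  54.3 -103.1  138.8]
```

Emit:
move_arm(motion=[[27,-52,20,0,0,0,0],[54.8,-103.5,60,0,0,0,0],[54.8,-103.5,115,0,0,0,0],[54.8,-103.5,139,0,0,0,0],[54.8,-103.5,139,0,0,0,0]])

```text
clock: 2.8
tool_pos: [0.5422, 0.233, 0.0978]
eef_rot: [0.99, 0.139, -0.002, 0.001]
contact_force: [0.2, -0.8, 1.0]
opening: 1.001
finger_force: 0.0
```

```bash
python3 - <<'E'
from h import *
a=snap('scene');b=snap('top')
k=lambda s,u,v:cv2.resize(s['frame'][v:v+100,u:u+90,::-1],(360,400),interpolation=cv2.INTER_CUBIC)
cv2.imwrite('pics/c1.png',np.hstack([k(a,200,220),k(b,170,165)]))
state()
E
```

```text
2.9 [0.5443 0.2336 0.1005] [[0.962, 0.274, 0.001], [0.274, -0.962, 0.0], [0.001, -0.0, -1.0]] [ 0.5 -0.1 -0.2] 0.9965549545083875 0.0
```

View pics/c1.png

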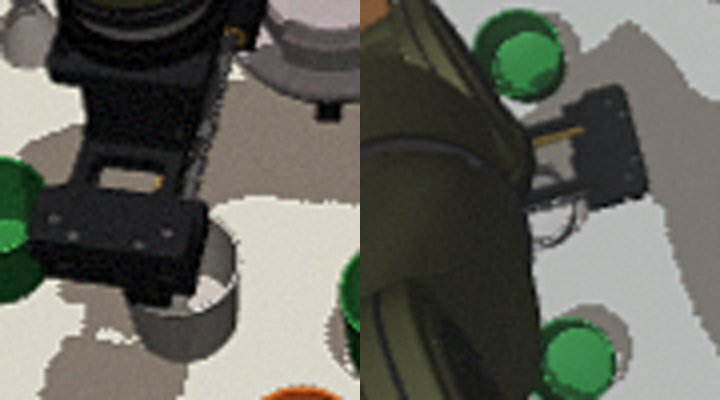

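The crop shows the open fingers hanging above the steel cup, whose rim shows in the scene half at about (185,290). Both green cups are well clear.

Emit:
move_arm(motion=[[0,-1,30,0,0,0,0],[0,-1,55,0,0,0,0],[0,-1,63,0,0,0,0],[0,-1,63,0,0,0,0]])

```text
clock: 3.4
tool_pos: [0.544, 0.2346, 0.0377]
eef_rot: [0.99, 0.138, 0.001, -0.0]
contact_force: [-0.1, -0.0, 0.8]
opening: 0.998
finger_force: 0.0
```

Emit:
move_arm(motion=[[0,0,0,0,0,0,0.4],[0,0,0,0,0,0,0.5],[0,0,0,0,0,0,0.5],[0,0,0,0,0,0,0.5],[0,0,0,0,0,0,0.5]], newtons=15)

```text
clock: 4.03
tool_pos: [0.5438, 0.2348, 0.0373]
eef_rot: [0.99, 0.138, 0.001, -0.0]
contact_force: [-0.5, 0.8, 5.9]
opening: 0.722
finger_force: 14.7
```

Emit:
move_arm(motion=[[0,0,-20,0,0,0,0.5],[0,0,-60,0,0,0,0.5],[-9,43,-90,0,0,0,0.5],[-18,86,-90,0,0,0,0.5],[-26,125,-90,0,0,0,0.5]])

```text
clock: 4.65
tool_pos: [0.5529, 0.1052, 0.1281]
eef_rot: [0.99, 0.138, 0.001, 0.0]
contact_force: [1.4, 0.6, -1.2]
opening: 0.718
finger_force: 15.0
```

Emit:
move_arm(motion=[[-9,40,0,0,0,0,0.5],[-17,75,0,0,0,0,0.5],[-20,94,0,0,0,0,0.5],[-20,94,0,0,0,0,0.5]])

```text
clock: 5.15
tool_pos: [0.5591, 0.0089, 0.1274]
eef_rot: [0.991, 0.137, 0.0, 0.001]
contact_force: [1.1, 0.7, -1.1]
opening: 0.722
finger_force: 15.0
```

```bash
python3 - <<'E'
from h import *
a=snap('scene');b=snap('top')
k=lambda s,u,v:cv2.resize(s['frame'][v:v+100,u:u+90,::-1],(360,400),interpolation=cv2.INTER_CUBIC)
cv2.imwrite('pics/c2.png',np.hstack([k(a,240,150),k(b,245,165)]))
state();print(totool([.5595,.0115,.0555]))
E
```

```text
5.25 [0.5591 0.0124 0.1272] [[0.961, 0.275, 0.0], [0.275, -0.961, 0.001], [0.001, -0.001, -1.0]] [-0.4  0.5 -1. ] 0.7191170161876514 14.998947917620171
[ 0.1  1.  71.7]
```

View pics/c2.png

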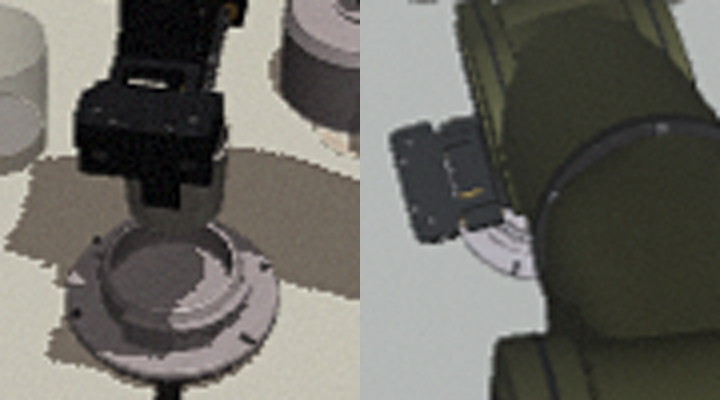

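The crop shows the cup held upright over the well, with its body at about (180,190) above the ring at (170,265).

Emit:
move_arm(motion=[[0,0.5,25,0,0,0,0.5],[0,0.5,45,0,0,0,0.5],[0,0.5,60,0,0,0,0.5],[0,0.5,67,0,0,0,0.5],[0,0.5,67,0,0,0,0.5]])

```text
clock: 5.88
tool_pos: [0.5592, 0.0112, 0.0595]
eef_rot: [0.99, 0.139, -0.0, -0.0]
contact_force: [-0.7, 0.6, -0.8]
opening: 0.721
finger_force: 15.0
```

Emit:
move_arm(motion=[[0,0,3,0,0,0,0.5],[0,0,4,0,0,0,0.5],[0,0,4,0,0,0,0.5]])

```text
clock: 6.25
tool_pos: [0.5594, 0.0107, 0.0559]
eef_rot: [0.99, 0.138, 0.0, 0.0]
contact_force: [-0.1, -0.4, -1.8]
opening: 0.723
finger_force: 15.0
```

Emit:
move_arm(motion=[[0,0,0.7,0,0,0,0.5],[0,0,0.7,0,0,0,0.3],[0,0,0.7,0,0,0,0.1],[0,0,0.7,0,0,0,0.1],[0,0,-10,0,0,0,0.1]])

```text
clock: 6.88
tool_pos: [0.5587, 0.0107, 0.0654]
eef_rot: [0.99, 0.139, -0.001, -0.0]
contact_force: [1.2, -0.4, 0.2]
opening: 0.899
finger_force: 0.0
```

Emit:
move_arm(motion=[[0,0,-40,0,0,0,0.1],[0,0,-90,0,0,-5,0.1],[-13,45,-120,0,0,-15,0.1],[-30,95,-120,0,0,-25,0.1],[-45,145,-120,0,0,-35,0.1]])

```text
clock: 7.5
tool_pos: [0.5559, -0.1427, 0.1871]
eef_rot: [0.902, 0.433, 0.001, 0.001]
contact_force: [1.1, 0.5, -0.7]
opening: 0.896
finger_force: 0.0
```

```bash
python3 - <<'E'
from h import *
a=snap('scene')
state();print(totool([.5293,-.2368,.16]))
W=world(a)
w=W[185:250,250:318].reshape(-1,3);m=w[(w[:,2]>.066)&(w[:,2]<.082)]
(x,y),rr=cv2.minEnclosingCircle((m[:,:2]*1000).astype(np.float32));print('cup in well',len(m),x,y,rr,m.mean(0),np.percentile(m[:,2],95))
# cover ears, heights 42..58mm in scene
w=W[125:190,300:360].reshape(-1,3);d=w[:,:2]-[.5293,-.2368];q=np.hypot(*d.T);m=(q>.065)&(q<.09)&(w[:,2]>.044)
print(np.degrees(np.arctan2(d[m,1],d[m,0])).round(),w[m,2].round(3))
E
```

```text
7.55 [ 0.5541 -0.1544  0.1863] [[0.631, 0.775, -0.001], [0.775, -0.631, -0.009], [-0.007, 0.005, -1.0]] [-0.6 -6.9  0.8] 0.8984646800516644 0.0
[-79.4  32.7  27. ]
cup in well 158 561.35888671875 13.668675422668457 33.959686279296875 [0.56089954 0.01165771 0.07118299] 0.07529878592349905
[-60. -61. -58. -59. 111. 113. 115. 117. 119. 122. 110. 112. 115. 117.
 119. 122. 111. 113. 115. 116. 118. 121. 111. 112. 114. 117. 118. 119.
 111. 112. 114. 116. 118. 120. 112. 114. 116. 118. 120. 113. 114. 116.
 118. 120. 116.] [0.053 0.055 0.057 0.051 0.054 0.055 0.054 0.054 0.056 0.053 0.056 0.057
 0.055 0.053 0.053 0.053 0.052 0.053 0.051 0.056 0.056 0.055 0.054 0.056
 0.053 0.053 0.053 0.058 0.05  0.054 0.053 0.054 0.053 0.053 0.051 0.052
 0.053 0.052 0.05  0.047 0.048 0.047 0.049 0.046 0.044]
```

Emit:
move_arm(motion=[[-25,10,0,0,0,-10,0.1],[-50,20,0,0,0,-20,0.1],[-78,30,0,0,0,-30,0.1],[-78,30,0,0,0,-39,0.1],[-78,30,0,0,0,-39,0.1]])

```text
clock: 8.18
tool_pos: [0.5297, -0.2206, 0.186]
eef_rot: [0.709, 0.705, 0.0, -0.0]
contact_force: [0.5, -0.2, 0.1]
opening: 0.903
finger_force: 0.0
```

```bash
python3 - <<'E'
from h import *
state();print(totool([.5293,-.2368,.081]))
E
```

```text
8.175 [ 0.5297 -0.2206  0.186 ] [[0.005, 1.0, 0.0], [1.0, -0.005, 0.0], [0.0, 0.0, -1.0]] [ 0.5 -0.2  0.1] 0.9031403773030082 0.0
[-16.3  -0.3 105. ]
```

Emit:
move_arm(motion=[[-16.3,0,30,0,0,0,0.1],[-16.3,0,65,0,0,0,0.1],[-16.3,0,90,0,0,0,0.3],[-16.3,0,104.5,0,0,0,0.4],[-16.3,0,104.5,0,0,0,0.6]])

```text
clock: 8.8
tool_pos: [0.5297, -0.2361, 0.0808]
eef_rot: [0.708, 0.706, -0.0, -0.001]
contact_force: [0.4, 0.0, 0.4]
opening: 0.584
finger_force: 0.0
```

Emit:
move_arm(motion=[[0,0,0,0,0,0,0.8],[0,0,0,0,0,0,0.8],[0,0,0,0,0,0,0.8],[0,0,0,0,0,0,0.8]], newtons=30)

```text
clock: 9.3
tool_pos: [0.5302, -0.2369, 0.0822]
eef_rot: [0.708, 0.706, 0.0, 0.001]
contact_force: [-2.6, -0.1, 6.8]
opening: 0.349
finger_force: 30.0
```

Emit:
move_arm(motion=[[0,0,-15,0,0,0,0.8],[0,0,-45,0,0,0,0.8],[0,0,-80,0,0,0,0.8],[0,0,-105,0,0,0,0.8],[20,2,-110,0,0,4,0.8]])

```text
clock: 9.93
tool_pos: [0.5322, -0.219, 0.1932]
eef_rot: [0.734, 0.679, 0.0, 0.002]
contact_force: [0.4, 0.8, -4.3]
opening: 0.347
finger_force: 30.0
```

Emit:
move_arm(motion=[[30,2,0,0,0,6,0.8],[60,4,0,0,0,14,0.8],[90,6,0,0,0,22,0.8],[120,8,0,0,0,30,0.8],[150,10,0,0,0,37,0.8]])

```text
clock: 10.55
tool_pos: [0.5523, -0.0667, 0.1915]
eef_rot: [0.911, 0.412, -0.0, -0.0]
contact_force: [0.9, 0.3, -4.2]
opening: 0.344
finger_force: 30.0
```

```bash
python3 - <<'E'
from h import *
state();print(totool([.5595,.0115,.19]))
E
```

```text
10.55 [ 0.5523 -0.0667  0.1915] [[0.66, 0.751, -0.0], [0.751, -0.66, 0.0], [0.0, -0.001, -1.0]] [ 0.9  0.3 -4.2] 0.3438307884972703 29.995886629913002
[ 63.5 -46.2   1.6]
```

Emit:
move_arm(motion=[[20,-14,0,0,0,8,0.8],[40,-29,0,0,0,16,0.8],[56,-40,0,0,0,24,0.8],[63.5,-46,0,0,0,32.5,0.8],[63.5,-46,0,0,0,32.5,0.8]])

```text
clock: 11.18
tool_pos: [0.5594, 0.0117, 0.1915]
eef_rot: [0.989, 0.145, -0.0, -0.0]
contact_force: [0.1, -0.4, -4.8]
opening: 0.348
finger_force: 30.0
```

```bash
python3 - <<'E'
from h import *
a=snap('scene');b=snap('top')
k=lambda s,u,v:cv2.resize(s['frame'][v:v+100,u:u+90,::-1],(360,400),interpolation=cv2.INTER_CUBIC)
cv2.imwrite('pics/c3.png',np.hstack([k(a,240,150),k(b,245,165)]))
state();print(totool([.5595,.0115,.1]))
t=r.get_state()['tool_pos']
for s in(a,b):
  w=world(s).reshape(-1,3);d=w[:,:2]-t[:2];q=np.hypot(*d.T);m=(q>.064)&(q<.088)&(abs(w[:,2]-(t[2]-.031))<.012)
  g=np.degrees(np.arctan2(d[m,1],d[m,0]));print(np.sort(g).round(),np.median(w[m,2]))
  m=(q<.065)&(abs(w[:,2]-(t[2]-.008))<.006);print('top face',m.sum(),w[m].mean(0), w[m].min(0),w[m].max(0))
E
```

```text
11.275 [0.5593 0.0097 0.1913] [[0.959, 0.285, -0.0], [0.285, -0.959, -0.0], [-0.001, 0.0, -1.0]] [-0.2  0.2 -3.7] 0.347482072513149 29.999395909253508
[ 0.7 -1.7 91.3]
[-146. -146. -146. -145. -145. -145. -145. -145. -145. -145. -145. -144.
 -144. -144. -144. -144. -143. -143. -143. -143. -143. -142. -142. -142.
 -142. -142. -141. -141. -141. -141. -141. -141. -140. -140. -140. -139.
 -139. -139. -138. -137. -137. -137. -137. -137. -137. -135. -135. -135.
 -134. -134. -133.   40.   41.   41.   41.   41.   41.   42.   42.   42.
   43.   43.   44.   44.   44.   44.   44.   45.   45.   45.   45.   45.
   45.   45.   45.   46.   46.   46.   47.   47.   47.   47.   47.   47.
   48.   48.   48.   48.   48.   48.   48.   48.   48.   49.   49.   49.
   49.   49.   49.   49.   49.   50.   50.   50.   50.   50.   50.   50.
   50.   50.   50.   51.   51.   51.   51.   51.   51.   51.   51.   51.
   51.   51.   51.   51.   52.   52.   52.   54.] 0.16239248984120852
top face 555 [0.54985184 0.02611967 0.17875562] [ 0.50926648 -0.03471026  0.17730322] [0.60790882 0.06410931 0.18268022]
[41. 42. 43. 43. 43. 45. 45. 45. 46. 46. 46. 46. 47. 48. 48. 48. 49. 49.
 49. 49. 50.] 0.16506980518974768
top face 78 [0.52864649 0.03877959 0.17999467] [0.50681032 0.01755102 0.17730865] [0.57292528 0.06081249 0.18346636]
```

View pics/c3.png

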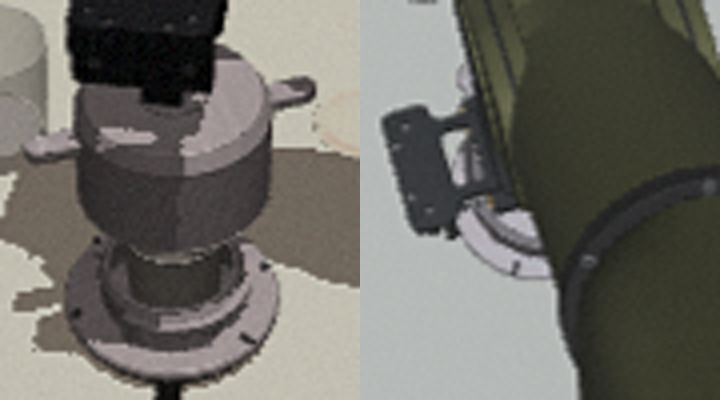

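The crop shows the cover held level above the cup in the well. Its ears, at about (300,92) and (40,150) in the scene half, line up roughly with the dots. I'll check the centring in one camera.

```bash
python3 - <<'E'
from h import *
from scipy.optimize import least_squares
a=snap('scene');s=state();t=s['tool_pos']
for p in([(264.2,210),(301.7,234.7)],[(306.2,216.7),(259.2,228.2)]):
  q=[onplane(a,*x,.018) for x in p];d=q[0]-q[1];print('base c scene',(q[0]+q[1])/2,np.degrees(np.arctan2(d[1],d[0])),np.hypot(*d[:2]))
w=world(a).reshape(-1,3);q=np.hypot(*(w[:,:2]-t[:2]).T)
for lo,hi,rad in((.118,.155,.056),(.118,.14,.056),(.140,.155,.056)):
  m=(q<.066)&(w[:,2]>lo)&(w[:,2]<hi);p=w[m]
  f=least_squares(lambda c:np.hypot(p[:,0]-c[0],p[:,1]-c[1])-rad,t[:2],loss='soft_l1',f_scale=.002);print('cover c scene',m.sum(),f.x.round(4))
m=(q<.06)&(w[:,2]<.016)&(w[:,2]>.004);
q=np.hypot(*(w[:,:2]-[.5595,.0115]).T);p=w[(q<.08)&(q>.055)&(w[:,2]>.004)&(w[:,2]<.014)]
f=least_squares(lambda c:np.hypot(p[:,0]-c[0],p[:,1]-c[1])-.067,t[:2],loss='soft_l1',f_scale=.002);print('plate side',len(p),f.x.round(4))
E
```

```text
11.325 [0.5594 0.0094 0.1913] [[0.959, 0.284, -0.0], [0.284, -0.959, -0.0], [-0.0, 0.0, -1.0]] [-1.1 -0.2 -3.8] 0.3515846156787123 29.999278178438544
base c scene [0.5609 0.0155 0.018 ] -16.839782427110823 0.12495839307545535
base c scene [0.55905 0.0161  0.018  ] -137.4176456059457 0.12236768364237345
cover c scene 566 [0.5598 0.0107]
cover c scene 331 [0.5599 0.0107]
cover c scene 235 [0.5597 0.0107]
plate side 103 [0.5615 0.0148]
```

Emit:
move_arm(motion=[[1.3,-2.8,20,0,0,0,0.8],[1.3,-2.8,40,0,0,0,0.8],[1.3,-2.8,57,0,0,0,0.8],[1.3,-2.8,68,0,0,0,0.8],[1.3,-2.8,68,0,0,0,0.8]])

```text
clock: 11.95
tool_pos: [0.5596, 0.0127, 0.1227]
eef_rot: [0.99, 0.143, -0.001, 0.0]
contact_force: [0.3, 0.3, -4.3]
opening: 0.347
finger_force: 30.0
```

Emit:
move_arm(motion=[[0,0,3,0,0,0,0.8],[0,0,6,0,0,0,0.8],[0,0,9,0,0,0,0.8],[0,0,9,0,0,0,0.8]])

```text
clock: 12.45
tool_pos: [0.56, 0.0133, 0.1141]
eef_rot: [0.99, 0.143, -0.0, 0.0]
contact_force: [0.9, 0.4, -4.0]
opening: 0.348
finger_force: 30.0
```

Already below the flange height with no contact; I'll continue down.

Emit:
move_arm(motion=[[0,0,4,0,0,0,0.8],[0,0,8,0,0,0,0.8],[0,0,11,0,0,0,0.8],[0,0,12.5,0,0,0,0.8],[0,0,13,0,0,0,0.8]])

```text
clock: 13.08
tool_pos: [0.5601, 0.0133, 0.1011]
eef_rot: [0.99, 0.143, -0.0, 0.0]
contact_force: [-0.3, 0.2, -3.1]
opening: 0.351
finger_force: 30.0
```

Emit:
move_arm(motion=[[0,0,1,0,0,0,0.8],[0,0,2,0,0,0,0.8],[0,0,2.5,0,0,0,0.8],[0,0,2.5,0,0,0,0.8]])

```text
clock: 13.58
tool_pos: [0.5604, 0.0133, 0.1002]
eef_rot: [0.99, 0.143, 0.001, 0.0]
contact_force: [-2.7, 0.0, 8.8]
opening: 0.345
finger_force: 30.0
```

Emit:
move_arm(motion=[[0,0,-1,0,0,0,0.5],[0,0,-1,0,0,0,0.2],[0,0,-1,0,0,0,0.2],[0,0,-30,0,0,0,0.2],[0,0,-62,0,0,0,0.2]])

```text
clock: 14.2
tool_pos: [0.5596, 0.0133, 0.1608]
eef_rot: [0.99, 0.143, -0.001, -0.0]
contact_force: [-0.2, 0.3, 0.3]
opening: 0.8
finger_force: 0.0
```

Emit:
move_arm(motion=[[-12,15,0,0,0,-5,0.5],[-28,34,0,0,0,-13,0.8],[-42,52,0,0,0,-21,1],[-52,64,0,0,0,-26.5,1],[-52,64,0,0,0,-26.5,1]])

```text
clock: 14.82
tool_pos: [0.5277, -0.0643, 0.1605]
eef_rot: [0.931, 0.364, -0.0, 0.0]
contact_force: [0.3, 0.5, -0.7]
opening: 0.259
finger_force: 0.0
```

```bash
python3 - <<'E'
from h import *
a=snap('scene','s4.png');b=snap('top')
k=lambda s,u,v:cv2.resize(s['frame'][v:v+100,u:u+90,::-1],(360,400),interpolation=cv2.INTER_CUBIC)
cv2.imwrite('pics/c4.png',np.hstack([k(a,240,150),k(b,245,165)]))
state();print(totool([.5287,-.0631,.055]))
w=world(a).reshape(-1,3);d=w[:,:2]-[.5603,.014];q=np.hypot(*d.T);m=(q<.052)&(q>.025)&(w[:,2]>.08)&(w[:,2]<.11);print('top face z',np.median(w[m,2]),np.percentile(w[m,2],[5,95]),m.sum())
m=(q>.064)&(q<.088)&(w[:,2]>.06)&(w[:,2]<.08);print(np.sort(np.degrees(np.arctan2(d[m,1],d[m,0])).round()),np.median(w[m,2]))
E
```

```text
14.925 [ 0.5287 -0.0621  0.1607] [[0.733, 0.68, 0.001], [0.68, -0.733, 0.001], [0.001, -0.0, -1.0]] [-0.1  0.2 -0. ] 0.16422341217275357 0.0
[ -0.7   0.7 105.7]
top face z 0.08689223072034435 [0.08381639 0.08895722] 740
[-145. -145. -144. -144. -144. -144. -144. -144. -144. -143. -143. -143.
 -143. -143. -143. -143. -143. -143. -142. -142. -142. -142. -142. -142.
 -141. -140. -140. -140. -140. -139. -139. -138. -138. -138. -138. -137.
 -137. -137. -137. -137. -136. -135. -135. -135. -135. -135. -135. -134.
 -133. -133. -131.   38.   38.   39.   39.   39.   39.   39.   40.   40.
   40.   41.   41.   42.   42.   42.   42.   42.   43.   43.   43.   44.
   44.   44.   44.   45.   45.   45.   46.   46.   46.   46.   46.   46.
   47.   47.   47.   47.   47.   47.   47.   47.   47.   48.   48.   48.
   48.   48.   48.   48.   49.   49.   49.   49.   49.   49.   49.   49.
   49.   50.   50.   52.] 0.0713125754214951
```

View pics/c4.png

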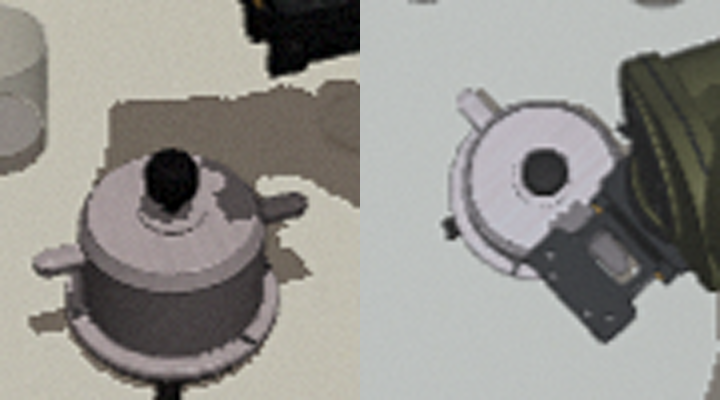

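The crop shows the cover seated on the base plate with its ears still over the dots, and the gripper hovering beside the near ear.

Emit:
move_arm(motion=[[0,0,10,0,0,0,1],[0,0,25,0,0,0,1],[0,0,55,0,0,0,1],[0,0,85,0,0,0,1],[0,0,105,0,0,0,1]])

```text
clock: 15.55
tool_pos: [0.5273, -0.0622, 0.0534]
eef_rot: [0.931, 0.366, -0.001, -0.0]
contact_force: [-0.8, 0.2, 0.3]
opening: 0.006
finger_force: 0.0
```

Emit:
move_arm(motion=[[0,0,0,0,0,0,1],[0,-3,0,0,0,0,1],[0,-6,0,0,0,0,1],[0,-8,0,0,0,0,1]])

```text
clock: 16.05
tool_pos: [0.5231, -0.0567, 0.0564]
eef_rot: [0.931, 0.366, 0.001, 0.0]
contact_force: [0.2, 0.2, -0.7]
opening: 0.004
finger_force: 0.0
```

```bash
cat > arc.py <<'E'
from h import *
import sys
def pose(phi,off=25.5,rad=75,c=np.array([560.3,13.5])):
    p=np.radians(phi+180);u=np.array([np.cos(p),np.sin(p)]);t=np.array([-u[1],u[0]]);return c+rad*u+off*t
s=state();m=R.from_quat(s['eef_rot']).as_matrix();yaw=np.degrees(np.arctan2(m[1,0],m[0,0]))
for phi in map(float,sys.argv[1:]):
    d=np.append(pose(phi)-np.array(s['tool_pos'][:2])*1000,0);print(phi,(m.T@d).round(1)[:2],'turn',round(yaw-phi,1))
E
python3 arc.py 43 39 34 29 24 19 14
```

```text
16.05 [ 0.5231 -0.0567  0.0564] [[0.732, 0.681, 0.001], [0.681, -0.732, 0.0], [0.001, 0.001, -1.0]] [ 0.2  0.2 -0.7] 0.004244177712406505 0.0
43.0 [ 0.1 -0.4] turn -0.1
39.0 [-1.5 -5.7] turn 3.9
34.0 [ -3.  -12.5] turn 8.9
29.0 [ -3.9 -19.3] turn 13.9
24.0 [ -4.2 -26.2] turn 18.9
19.0 [ -3.8 -33.1] turn 23.9
14.0 [ -2.9 -40. ] turn 28.9
```

Emit:
move_arm(motion=[[-1.5,-5.7,0,0,0,4,1],[-3,-12.5,0,0,0,9,1],[-3.9,-19.3,0,0,0,14,1],[-4.2,-26.2,0,0,0,19,1],[-3.8,-33.1,0,0,0,24,1]])

```text
clock: 16.68
tool_pos: [0.4991, -0.036, 0.0564]
eef_rot: [0.987, 0.162, 0.002, 0.001]
contact_force: [1.7, -1.4, -0.6]
opening: 0.003
finger_force: 1.2
```

```bash
python3 arc.py 19 14 9 4 -1 -6
```

```text
16.675 [ 0.4991 -0.036   0.0564] [[0.947, 0.32, 0.004], [0.32, -0.947, -0.001], [0.003, 0.002, -1.0]] [ 1.7 -1.4 -0.6] 0.0030698102180906337 1.1538679723162204
19.0 [-1.  -1.4] turn -0.3
14.0 [-3. -8.] turn 4.7
9.0 [ -4.4 -14.8] turn 9.7
4.0 [ -5.2 -21.6] turn 14.7
-1.0 [ -5.4 -28.5] turn 19.7
-6.0 [ -5.  -35.4] turn 24.7
```

Emit:
move_arm(motion=[[-2,-6.6,0,0,0,5,1],[-3.4,-13.4,0,0,0,10,1],[-4.2,-20.2,0,0,0,15,1],[-4.4,-27.1,0,0,0,20,1],[-4,-34,0,0,0,25,1]])

```text
clock: 17.3
tool_pos: [0.483, -0.0052, 0.0562]
eef_rot: [0.998, -0.055, 0.001, 0.001]
contact_force: [0.5, -1.8, 0.8]
opening: 0.006
finger_force: 1.2
```

```bash
python3 arc.py -6 -11 -14 -17 -20; python3 - <<'E'
from h import *
a=snap('scene')
w=world(a).reshape(-1,3);d=w[:,:2]-[.5603,.014];q=np.hypot(*d.T);g=np.degrees(np.arctan2(d[:,1],d[:,0]))
for z in(0,1):
  m=(q>.064)&(q<.088)&(w[:,2]>.06)&(w[:,2]<.08)&((abs(g)<90)==z);print(m.sum(),np.percentile(g[m],[5,50,95]) if m.any() else 0)
E
```

```text
17.3 [ 0.483  -0.0052  0.0562] [[0.994, -0.11, 0.001], [-0.11, -0.994, -0.001], [0.001, 0.001, -1.0]] [ 0.5 -1.8  0.8] 0.0062788589145125265 1.2249959491600748
-6.0 [-0.1 -1.2] turn -0.3
-11.0 [-2.1 -7.8] turn 4.7
-14.0 [ -3.  -11.9] turn 7.7
-17.0 [ -3.7 -16. ] turn 10.7
-20.0 [ -4.2 -20.1] turn 13.7
39 [-178.86398351 -166.57549411  179.21764921]
49 [-2.38471087  4.89435332  8.80619356]
```

Emit:
move_arm(motion=[[-1,-3.3,0,0,0,2.5,1],[-2,-6.6,0,0,0,5,1],[-2.5,-8.6,0,0,0,6.5,1],[-2.9,-10.7,0,0,0,8,1]])

```text
clock: 17.85
tool_pos: [0.4811, 0.0065, 0.0558]
eef_rot: [0.992, -0.123, 0.0, 0.0]
contact_force: [0.3, -2.9, 1.4]
opening: 0.005
finger_force: 1.3
```

Emit:
move_arm(motion=[[-0.3,-1.5,0,0,0,1,1],[-0.5,-3,0,0,0,2,1],[-0.7,-4.1,0,0,0,3,1],[-0.7,-4.1,0,0,0,3,1]])

```text
clock: 18.35
tool_pos: [0.4809, 0.0109, 0.0556]
eef_rot: [0.989, -0.148, -0.0, 0.0]
contact_force: [-1.4, -2.1, 1.7]
opening: 0.004
finger_force: 1.0
```

Emit:
move_arm(motion=[[0,-1.5,0,0,0,1,1],[0,-3,0,0,0,2,1],[0,-3,0,0,0,2,1]])

```text
clock: 18.73
tool_pos: [0.4813, 0.0134, 0.0556]
eef_rot: [0.986, -0.166, -0.001, 0.0]
contact_force: [-3.0, -2.5, 3.6]
opening: 0.003
finger_force: 1.9
```

Emit:
move_arm(motion=[[0,-1.5,0,0,0,0,1],[0,-3,0,0,0,0,1],[0,-3,0,0,0,0,1]])

```text
clock: 19.1
tool_pos: [0.4811, 0.0151, 0.0556]
eef_rot: [0.986, -0.166, -0.002, 0.001]
contact_force: [-5.4, -4.8, 4.9]
opening: 0.005
finger_force: 3.4
```

```bash
python3 - <<'E'
from h import *
a=snap('scene');b=snap('top')
k=lambda s,u,v:cv2.resize(s['frame'][v:v+100,u:u+90,::-1],(360,400),interpolation=cv2.INTER_CUBIC)
cv2.imwrite('pics/c5.png',np.hstack([k(a,240,150),k(b,245,165)]))
state()
W=world(a);w=W.reshape(-1,3);d=w[:,:2]-[.5603,.014];q=np.hypot(*d.T);g=np.degrees(np.arctan2(d[:,1],d[:,0]))
m=(q>.064)&(q<.088)&(w[:,2]>.06)&(w[:,2]<.08)&(abs(g)<90);print(m.sum(),np.percentile(g[m],[5,50,95]))
E
python3 arc.py -13 -17 -20
```

```text
19.2 [0.4811 0.0151 0.0556] [[0.945, -0.328, -0.004], [-0.328, -0.945, -0.002], [-0.003, 0.003, -1.0]] [-4.  -4.9  4.1] 0.004391347709330895 3.3852857233432587
45 [-16.91595497 -10.70080616  -5.86983596]
19.2 [0.4811 0.0151 0.0556] [[0.945, -0.328, -0.004], [-0.328, -0.945, -0.002], [-0.003, 0.003, -1.0]] [-4.  -4.9  4.1] 0.004391347709330895 3.3852857233432587
-13.0 [3.5 8.9] turn -6.1
-17.0 [1.4 3.8] turn -2.1
-20.0 [-0.  -0.1] turn 0.9
```

View pics/c5.png

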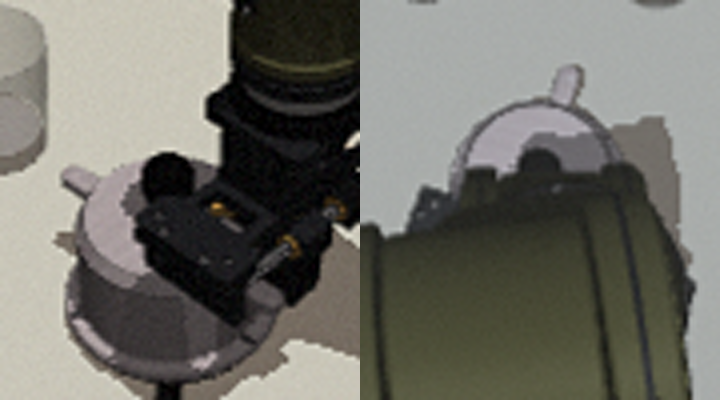

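The crop shows the far ear, at about (570,85) in the top half, a few degrees short of the bar. The finger is against the near ear and the gripper body is close to the knob. I'll push on gently.

Emit:
move_arm(motion=[[-1,-1.5,0,0,0,0,1],[-1,-3,0,0,0,0,1],[-1,-3,0,0,0,0,1]])

```text
clock: 19.58
tool_pos: [0.4807, 0.017, 0.0557]
eef_rot: [0.986, -0.167, -0.002, 0.002]
contact_force: [-4.8, -7.5, 4.6]
opening: 0.009
finger_force: 4.8
```

Emit:
move_arm(motion=[[-0.5,-1.5,0,0,0,0,1],[-0.5,-3,0,0,0,0,1],[-0.5,-3,0,0,0,0,1]])

```text
clock: 19.95
tool_pos: [0.4809, 0.0177, 0.0557]
eef_rot: [0.986, -0.168, -0.002, 0.003]
contact_force: [-5.3, -13.3, 5.6]
opening: 0.004
finger_force: 7.1
```

```bash
python3 - <<'E'
from h import *
a=snap('scene')
print(np.round(state()['moment'],2))
W=world(a);w=W.reshape(-1,3);d=w[:,:2]-[.5603,.014];q=np.hypot(*d.T);g=np.degrees(np.arctan2(d[:,1],d[:,0]))
m=(q>.064)&(q<.088)&(w[:,2]>.06)&(w[:,2]<.08)&(abs(g)<90);print(m.sum(),np.percentile(g[m],[5,50,95]))
E
```

```text
20.0 [0.481  0.0177 0.0557] [[0.943, -0.332, -0.005], [-0.332, -0.943, -0.006], [-0.003, 0.007, -1.0]] [ -5.7 -12.3   5.4] 0.007717744720840076 7.071257546776906
[-2.39  1.03  0.07]
42 [-17.92900782 -12.2937138   -7.84394342]
```

Emit:
move_arm(motion=[[-2,10,0,0,0,0,1],[-3,25,0,0,0,0,1],[-3,25,-40,0,0,0,1],[-30,60,-100,0,0,0,1],[-30,110,-110,0,0,0,1]])

```text
clock: 20.62
tool_pos: [0.4204, -0.0703, 0.1677]
eef_rot: [0.987, -0.163, 0.002, -0.001]
contact_force: [0.1, -1.1, -0.4]
opening: 0.005
finger_force: 0.0
```

Emit:
move_arm(motion=[[0,50,0,0,0,0,1],[0,100,0,0,0,0,1],[0,100,0,0,0,0,1]])

```text
clock: 21.0
tool_pos: [0.3853, -0.1701, 0.1659]
eef_rot: [0.985, -0.17, 0.001, 0.001]
contact_force: [0.6, 0.1, -0.2]
opening: 0.007
finger_force: 0.0
```

```bash
python3 - <<'E'
from h import *
a=snap('scene');b=snap('top');state()
c=lambda s,u,v:cv2.resize(s['frame'][v:v+90,u:u+66,::-1],(396,540),interpolation=cv2.INTER_CUBIC)
cv2.imwrite('pics/c6.png',np.hstack([c(a,250,165),c(b,257,167)]))
for s in(a,b):
  w=world(s).reshape(-1,3);d=w[:,:2]-[.5603,.0135];q=np.hypot(*d.T);g=np.degrees(np.arctan2(d[:,1],d[:,0]))
  for f in(0,1):
    m=(q>.064)&(q<.088)&(w[:,2]>.066)&(w[:,2]<.08)&((abs(g)<90)==f);p=w[m];print(len(p),p.mean(0).round(4))
E
```

```text
21.1 [ 0.3871 -0.1661  0.1658] [[0.945, -0.328, 0.001], [-0.328, -0.945, 0.0], [0.001, -0.001, -1.0]] [ 0.8  0.3 -0.3] 0.004671213972288605 0.0
58 [0.4905 0.0425 0.071 ]
39 [ 0.6317 -0.0027  0.0711]
45 [0.4902 0.0381 0.0736]
34 [ 0.63   -0.0069  0.0742]
```

View pics/c6.png

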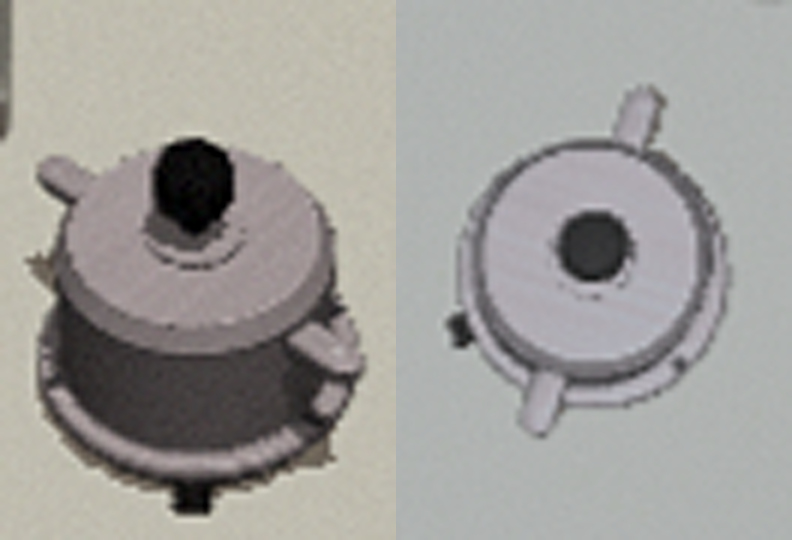

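The picture shows the cover down with its ears over the bars, at top-half (640,115) and (543,400). The ear line measures −17.8° against −16.6° for the bars, and the last push met a firm stop, so it is locked home.

```bash
python3 -c "
from h import *
print(finish_job())"
```

```text
the job is handed in; nothing more can be done
None
```

The garnish keeper is closed and handed in: cup upright in the well, cover fully down and turned clockwise to the stop, gripper clear, and the jigger, glass and opener left alone; it took about 21 s on the robot's clock.

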